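# Swap the two mixing jars on the soap mixers

## Task

The two mixing jars stand on each other's mixer bases. Swap them so that each jar sits upright and fully down over the square drive of the base of its own colour; the cork mat is free for parking a jar in between. Set the jars down gently without forcing or tipping them, and do not push the other things on the table around.

Things in the scene. Friction and masses are not known exactly. Their poses are not given: they have to be found in the camera images.
- green_jar: closed jar with lime green lid, starts on the red base. Origin: centre of underside, z up. Grey foot 64x64x20 mm with a square bore from below, 34x34 mm, 20 deep, sides along x and y; white body 62 mm diameter up to 76; lid 66 mm diameter, top at 88; bar handle from 88 to 122 mm high, 56 long in x, 22 thick in y (grip across y). 0.5 kg. Fits in any quarter-turn
- green_seat (a point): where the lime green jar belongs: centre of the lime green deck of the green base, at deck height, at the foot of its square steel drive. The drive rises 18 mm from here, 28x28 mm for 10 mm, then a round cone 8 mm high narrowing from 27 to 18 mm, sides along this point's x and y; z up. A seated jar has its underside centre at this point
- green_base: mixer base, fixed: white box 120x120 mm, square with its drive, lime green deck 45 mm above the table. Origin: centre of its underside, 45 mm below green_seat, same axes
- red_jar: closed jar with red lid, starts on the green base. Origin: centre of underside, z up. Grey foot 64x64x20 mm with a square bore from below, 34x34 mm, 20 deep, sides along x and y; white body 62 mm diameter up to 76; lid 66 mm diameter, top at 88; bar handle from 88 to 122 mm high, 56 long in x, 22 thick in y (grip across y). 0.5 kg. Fits in any quarter-turn
- red_seat (a point): where the red jar belongs: centre of the red deck of the red base, at deck height, at the foot of its square steel drive. The drive rises 18 mm from here, 28x28 mm for 10 mm, then a round cone 8 mm high narrowing from 27 to 18 mm, sides along this point's x and y; z up. A seated jar has its underside centre at this point
- red_base: mixer base, fixed: white box 120x120 mm, square with its drive, red deck 45 mm above the table. Origin: centre of its underside, 45 mm below red_seat, same axes
- cork_mat: free round cork mat, 100 mm diameter, 6 mm thick, fixed to the table: a place to park a jar. Origin: centre of its underside, on the table
- amber_bottle: amber bottle with a black cap, 52 mm diameter, 115 mm high; bystander. Origin: centre of its underside
- jug: white plastic jug, 120 mm diameter, 140 mm high, handle on its +y side; bystander. Origin: centre of its underside
- spatula: lime green spatula, 240 mm long, lying flat; bystander; its own x axis runs along it
- soap_bar: cream soap bar, 60 x 95 x 30 mm; bystander. Origin: centre of its underside
Not all that is in view belongs to the job. Leave any blue look-alike of the red_jar alone.

How it is judged:
At the end, for the whole second after the job is handed in: Each jar is on the base of its own colour: its underside centre within 6 mm sideways and 4 mm in height of that base's seat (so the square drive is inside the bore), upright within 0.06 rad, at rest and released (horizontal distance between green_jar and green_seat below 0.006 m and z of green_jar in the frame of green_seat between -0.004 and 0.004 m and angle between each of green_jar, red_jar's own z axis and vertical below 0.06 rad and linear speed of each of green_jar, red_jar below 0.02 m/s and horizontal distance between red_jar and red_seat below 0.006 m and z of red_jar in the frame of red_seat between -0.004 and 0.004 m); the robot touches nothing.
It fails at once if a jar is tipped by more than 0.6 rad (angle between any of green_jar, red_jar's own z axis and vertical above 0.6 rad).
It fails at once if a jar is slammed or forced: more than 60 N between a jar and a mixer base or the cork mat (contact force between any of green_jar, red_jar and green_base above 60 N or contact force between any of green_jar, red_jar and red_base above 60 N or contact force between any of green_jar, red_jar and cork_mat above 60 N).
It fails at once if a bystander (bottle, jug, spatula, soap bar) is moved more than 30 mm (distance of any of amber_bottle, jug, spatula, soap_bar from where it was at the start of the episode above 0.03 m).
It also fails if it takes over 70 s, if anything falls off the work surface, if the arm or the gripper's body presses on something with over 40 N, if the wrist force passes 120 N, or if a joint passes its speed limit or range.

## Robot

A 6-joint arm with a two-finger parallel gripper is mounted at the origin on the work surface. World frame = base frame: x ahead of the robot, y to its left, z up, the work surface at z = 0. Lengths are in m, angles in rad, forces in N, time in s.
With the tool pointing down it reaches from about 0.275 to 0.825 m from the base axis. Payload 5.2 kg.
Tool frame: the origin (TCP) lies midway between the tips of the shut fingers; the grasp point (between the pads) lies 19 mm behind it; z points along the fingers, y is the line along which they close (so a half turn about z gives the same grasp; the last joint's range is limited). The gripper opens to 93 mm and grips with 3 to 60 N. Pads are 15 mm wide; open, the fingers measure 128 mm over their backs; the gripper's body (75 mm by 188 mm) begins 65 mm behind the grasp point.
Start: joints at [0.942, 0.259, 1.535, -0, 1.348, -0.203], TCP at [0.227, 0.501, 0.219] pointing down, gripper open.
Joint ranges: [-3.14, 3.14], [-0.91, 2.08], [0.19, 2.58], [-1.22, 4.36], [0.22, 2.71], [-3.12, 3.12]. Speed limits (rad/s): [2.57, 2.57, 3.14, 3.14, 3.14, 3.14].

## Interface

Orientations are given as [roll, pitch, yaw] about the fixed x, y, z axes, in that order (R = Rz(yaw) Ry(pitch) Rx(roll)).
In Python, from station import ctrl gives the robot as it stands. Calls block until the motion is done:
- ctrl.movep(position, orientation): joint-space move of the TCP to a pose.
- ctrl.line_to(position, v=0.15, orientation=None, contact_N=None): straight line of the TCP; orientation=None keeps the orientation; v is the mean speed in m/s. With contact_N (N) it stops when the force on the tool has changed by that much, and returns True; else False.
- ctrl.set_joints(angles): joint-space move.
- ctrl.set_gripper(opening): opening from 0.0 (shut) to 1.0 (fully open); the grip force is fixed at half the most; returns when the fingers have stopped.
- ctrl.sleep(seconds).
- ctrl.inverse_kinematics(position, orientation): joint angles nearest the present ones, or None.
- ctrl.read_state(): the state.
- ctrl.grab_frame(name): name is "scene" or "top" or "wrist"; returns a dict with "img" (400x640x3 uint8, blue, green, red), "z_map" (400x640 float32, m along the optical axis (not along the pixel's ray), 0 where there is no reading), "fx", "fy", "cx", "cy" (pixels), "pose" (4x4, takes a point from camera to world coordinates); the wrist camera has in their place "tool_from_camera" (4x4, takes a point from camera to tool coordinates, whose origin is the TCP and whose axes are the flange's). Camera axes: x right, y down, z forward; pixel columns grow to the right and rows downward; lengths in m; the calibration is good to about 2 mm. A picture is of the moment at which its call begins: read the wrist's pose just before it.
A pose or a line that the arm cannot do raises ctrl.Unreachable and nothing moves.
- ctrl.finish_job(): hands the job in; it is judged then, once.
Trained networks look in a picture, given as the dict that the camera call returned (one of the last four; its "shot" number tells which), for a name from the list of things; names that differ only in an ending like _2 or _b are one class to them, and where a whole thing is asked for, a point or a joint stands for the part that bears it (a point fixed in the world has none). Each returns a list of dicts, best first, with "p" (0 to 1); they miss things now and then, are a little off and sometimes report something else, mostly with a low value. They report only what shows in the picture. A call takes as long as a camera call. They do not tell look-alikes from the thing itself.
- ctrl.find_in(picture, name): "xy" ([column, row] in pixels, amid what is visible of it).
The state is a dict: "clock": time; "q": joint angles; "dq": joint speeds; "joint_torque": joint torques, N m; "tcp_pos": TCP position; "orientation": TCP orientation; "ft_force": force on the tool from outside, world axes, zero at the start; "ft_torque": the same for the moment, N m; "grip_width": opening from 0.0 (shut) to 1.0 (fully open); "grip_force": force on a finger pad.
Only numpy, scipy, OpenCV 4.12 (cv2) and the standard library are available. Lean on these libraries where they do the work, as an engineer would, in place of code of your own. Each camera call takes 0.05 s, during which the arm holds its last target. There are 200 camera calls.

## Working session

There is one attempt and no reset: what is moved stays moved. The work goes in short steps, each a Python script; the robot and the scene stay as the last script left them, time stands still between calls to the robot, and variables do not carry over. Pictures are saved under pics/ and viewed, at most 10 in all, crops included, and the job is handed in when it is done.

```bash
mkdir -p pics; ls; python3 - <<'E'
from station import ctrl
import cv2,numpy as np
for n in("top","scene"):
    f=ctrl.grab_frame(n); cv2.imwrite(f"pics/{n}0.png",f["img"]); np.savez(f"{n}0.npz",**{k:v for k,v in f.items()})
    print(n,f["fx"],f["cx"],f["cy"],np.round(f["pose"],3).tolist())
    for t in("green_jar","red_jar","green_base","red_base","cork_mat"):
        print(t,[(np.round(d["xy"]).tolist(),round(d["p"],2)) for d in ctrl.find_in(f,t)[:4]])
print(ctrl.read_state())
E
```

```text
pics
top 519.531370954482 329.6938010336999 189.12022650125442 [[0.024, -0.988, 0.151, 0.302], [-1.0, -0.022, 0.014, 0.066], [-0.011, -0.151, -0.988, 1.297], [0.0, 0.0, 0.0, 1.0]]
green_jar [([270.0, 137.0], 0.58)]
red_jar [([439.0, 227.0], 0.98), ([481.0, 171.0], 0.85), ([479.0, 278.0], 0.45), ([468.0, 187.0], 0.38)]
green_base [([467.0, 184.0], 0.93)]
red_base [([279.0, 154.0], 0.58)]
cork_mat [([371.0, 209.0], 0.87)]
scene 366.3184019049169 325.0278697404996 199.14091298932254 [[0.68, 0.504, -0.533, 1.11], [0.733, -0.451, 0.509, -0.496], [0.016, -0.737, -0.676, 0.801], [0.0, 0.0, 0.0, 1.0]]
green_jar [([384.0, 179.0], 0.81)]
red_jar [([230.0, 253.0], 0.87), ([236.0, 219.0], 0.72), ([382.0, 202.0], 0.31)]
green_base [([238.0, 281.0], 0.81)]
red_base []
cork_mat [([288.0, 216.0], 0.93)]
{'clock': 0.6, 'q': array([ 9.42182465e-01,  2.58554764e-01,  1.53504323e+00,  3.98380500e-05,
        1.34801072e+00, -2.02796738e-01]), 'dq': array([ 1.24307800e-03, -1.24260487e-05, -5.29263000e-04,  2.04244288e-03,
       -2.92772726e-04, -6.23775966e-04]), 'joint_torque': array([-2.29175355e-03, -4.36950552e+01, -2.84187305e+01,  7.16861221e-02,
        3.12694372e-02, -1.35144904e-05]), 'tcp_pos': array([0.22713851, 0.50088713, 0.21865973]), 'orientation': array([-3.14158475e+00, -4.12913465e-05,  2.71576673e+00]), 'ft_force': array([ 0.3879702 , -1.03014022, -0.16732962]), 'ft_torque': array([ 0.01121659, -0.01923115,  0.02069802]), 'grip_force': 0.0, 'grip_width': 1.0006976452593885}
```

View pics/top0.png

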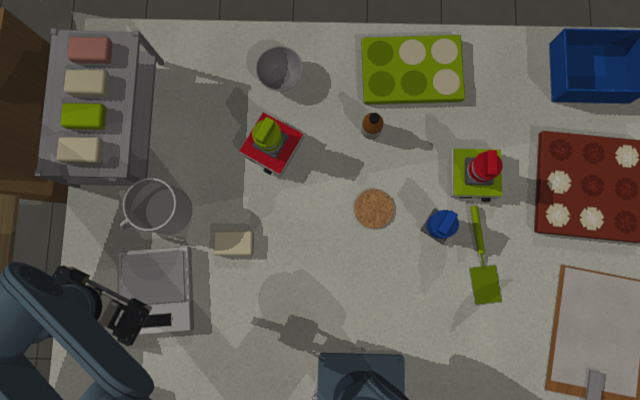

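View pics/scene0.png

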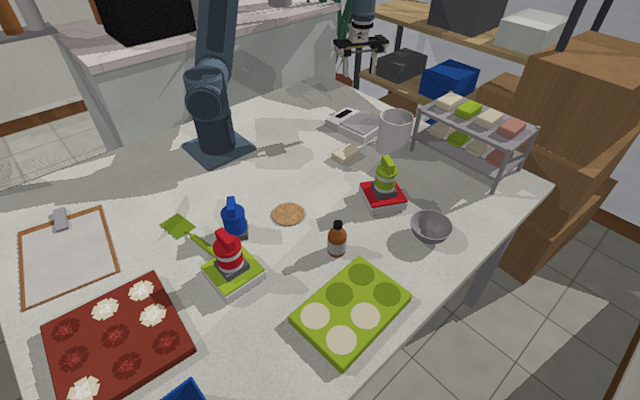

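The top view shows the lime jar at (268,135) on the red base. The red jar is at (487,165) on the green base, and the blue look-alike at (441,226) is on the table. The mat is at (375,209) and the bottle at (372,124). The target red jar is the one with the red lid on the lime deck. I'll measure it and crop to confirm.

```bash
cat > h.py <<'E'
import numpy as np,cv2
def cloud(f,pose=None):
    P=f["pose"] if pose is None else pose
    z=f["z_map"]; v,u=np.mgrid[:z.shape[0],:z.shape[1]]
    c=np.stack([(u-f["cx"])/f["fx"]*z,(v-f["cy"])/f["fy"]*z,z,np.ones_like(z)],-1)
    w=(c@P.T)[...,:3]; w[z<=0]=np.nan
    return w
def masks(img):
    h=cv2.cvtColor(img,cv2.COLOR_BGR2HSV); H,S,V=[h[...,i].astype(int) for i in range(3)]
    s=(S>120)&(V>40)
    return {"green":s&(H>28)&(H<50),"red":s&((H<6)|(H>174))}
def rect(p):
    (c,s,a)=cv2.minAreaRect((p[:,:2]*1000).astype(np.float32)); a=(a+45)%90-45
    return np.round(c,1),np.round(s,1),round(a,1)
def near(w,c,r): return np.hypot(w[...,0]-c[0],w[...,1]-c[1])<r
def report(w,img,c,base,jar):
    m=masks(img); z=w[...,2]; n=near(w,c,.11)
    d=w[m[base]&n&(abs(z-.045)<.006)]; hd=w[m[jar]&n&(z>.145)&(z<.18)]; t=hd[hd[:,2]>.16] if len(hd) else hd
    for k,p in(("deck",d),("handle",hd),("handletop",t)):
        if len(p)>8:
            (_,s,_)=cv2.minAreaRect((p[:,:2]*1000).astype(np.float32))
            b=cv2.boxPoints(cv2.minAreaRect((p[:,:2]*1000).astype(np.float32))); e=[b[1]-b[0],b[2]-b[1]]; l=max(e,key=np.linalg.norm)
            print(base,k,len(p),rect(p),"medz",round(float(np.median(p[:,2])),4),"long axis deg",round(float(np.degrees(np.arctan2(l[1],l[0])))%180,1))
E
python3 - <<'E'
from h import *
for n in("top","scene"):
    f=dict(np.load(n+"0.npz")); w=cloud(f); T=w
    print(n)
    if n=="top":
        px={"red":(285,150),"green":(465,185),"mat":(375,209),"blue":(441,226),"bottle":(372,124),"table":(330,250)}
        C={k:w[v[1],v[0]] for k,v in px.items()}
        for k in C: print(k,np.round(C[k],3))
    report(w,f["img"],C["red"],"red","green"); report(w,f["img"],C["green"],"green","red")
i=cv2.imread("pics/top0.png"); a=cv2.resize(i[95:195,220:320],(400,400)); b=cv2.resize(i[130:250,410:530],(400,400))
cv2.imwrite("pics/crop.png",np.hstack([a,b]))
E
```

```text
top
red [0.588 0.197 0.044]
green [ 0.511 -0.245  0.045]
mat [ 0.451 -0.029  0.01 ]
blue [ 0.403 -0.17   0.123]
bottle [ 0.645 -0.014  0.093]
table [ 0.347  0.08  -0.   ]
red deck 1091 (array([606.5, 232.8]), array([117.2, 115.3]), -27.9) medz 0.0458 long axis deg 62.1
red handle 292 (array([606. , 233.3]), array([22.9, 55.3]), -27.1) medz 0.1673 long axis deg 152.9
red handletop 247 (array([606.2, 233.2]), array([22.9, 54.8]), -27.1) medz 0.1677 long axis deg 152.9
green deck 1082 (array([ 543.8, -275.1]), array([116. , 116.7]), 0.0) medz 0.0456 long axis deg 90.0
green handle 314 (array([ 542.8, -275.1]), array([24.4, 55.9]), -0.3) medz 0.1663 long axis deg 179.7
green handletop 252 (array([ 543.1, -275.3]), array([24.2, 55.5]), -1.1) medz 0.1671 long axis deg 178.9
scene
red deck 489 (array([608.9, 232.3]), array([116.9, 120. ]), -28.7) medz 0.0455 long axis deg 151.3
red handle 166 (array([610.3, 231.4]), array([22.5, 58.6]), -23.8) medz 0.1645 long axis deg 156.2
red handletop 104 (array([610. , 231.5]), array([21.3, 58.1]), -25.7) medz 0.1672 long axis deg 154.3
green deck 874 (array([ 545.7, -274.3]), array([116.1, 118.2]), -0.9) medz 0.0457 long axis deg 179.1
green handle 266 (array([ 547.3, -276. ]), array([58.5, 20.8]), 1.4) medz 0.1667 long axis deg 1.4
green handletop 192 (array([ 546.7, -275.8]), array([57.3, 20.2]), 0.2) medz 0.1672 long axis deg 0.2
```

View pics/crop.png

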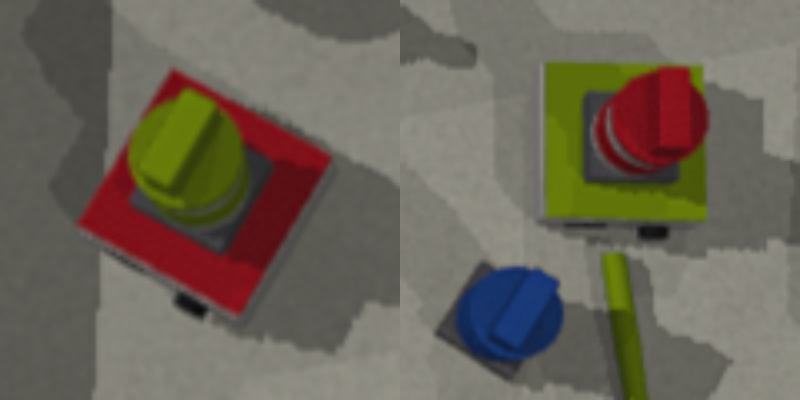

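The crop confirms it: the lime lid is on the red deck (left panel), the red lid is on the lime deck (right panel), and the blue jar stands alone and stays put. Next I move above the lime jar and take a wrist look to refine the position.

```bash
cat >> h.py <<'E'
from station import ctrl
from scipy.spatial.transform import Rotation as R
D=np.radians
def go(x,y,z,yaw,v=None,**k):
    o=[np.pi,0,D(yaw)]
    return ctrl.movep([x,y,z],o) if v is None else ctrl.line_to([x,y,z],v=v,orientation=o,**k)
def wrist(name=None):
    s=ctrl.read_state(); f=ctrl.grab_frame("wrist")
    T=np.eye(4); T[:3,:3]=R.from_euler("xyz",s["orientation"]).as_matrix(); T[:3,3]=s["tcp_pos"]
    if name: cv2.imwrite(f"pics/{name}.png",f["img"])
    return f,cloud(f,T@f["tool_from_camera"])
def st(t=""):
    s=ctrl.read_state(); print(t,"t",round(s["clock"],1),"tcp",np.round(s["tcp_pos"],4),"F",np.round(s["ft_force"],1),"w",round(s["grip_width"],3),"gf",round(float(s["grip_force"]),1),"q6",round(s["q"][5],2))
E
python3 - <<'E'
from h import *
f=dict(np.load("top0.npz")); w=cloud(f)
h=cv2.cvtColor(f["img"],cv2.COLOR_BGR2HSV)
n=near(w,(.451,-.029),.065)&(abs(w[...,2]-.006)<.008)&(h[...,1]>70)
p=w[n]; print("mat",cv2.minEnclosingCircle((p[:,:2]*1000).astype(np.float32)),len(p))
go(.585,.245,.33,152.5); st()
f,w=wrist("w1"); print(f["tool_from_camera"].round(3).tolist())
report(w,f["img"],(.607,.233),"red","green")
E
```

```text
mat ((453.4849548339844, -26.37936019897461), 50.47456741333008) 1235
 t 2.3 tcp [0.5842 0.2461 0.3298] F [ 0.2 -0.1 -0.1] w 1.005 gf 0.0 q6 -0.87
[[-0.0, -0.966, -0.259, 0.071], [1.0, -0.0, 0.0, 0.001], [-0.0, -0.259, 0.966, -0.167], [0.0, 0.0, 0.0, 1.0]]
red deck 3344 (array([607.5, 233.3]), array([115.6, 115.4]), -28.2) medz 0.0461 long axis deg 61.8
red handle 1080 (array([607.8, 234.1]), array([22. , 54.9]), -27.3) medz 0.1678 long axis deg 152.7
red handletop 1030 (array([607.8, 233.9]), array([21.8, 54.8]), -27.1) medz 0.1679 long axis deg 152.9
```

View pics/w1.png

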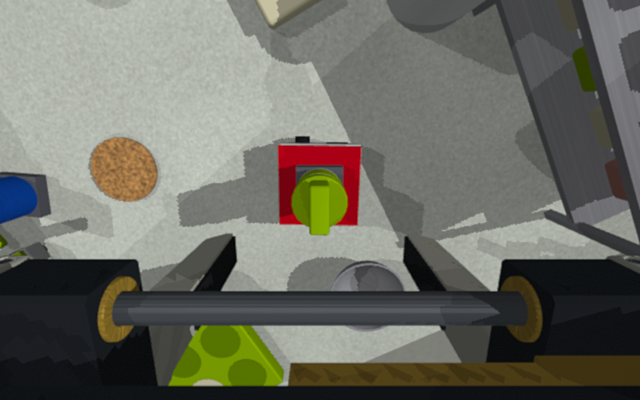

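The wrist view shows the red base at (320,185) with the lime handle at (320,207). It agrees with the top view to about 1 mm. Now I grasp the lime jar and lift it.

```bash
python3 - <<'E'
from h import *
x,y,a=.6078,.2336,152.6
go(x,y,.22,a); go(x,y,.045+.0935,a,v=.08); st("down")
ctrl.set_gripper(0.0); st("grip")
go(x,y,.045+.0935+.03,a,v=.05); st("lift")
go(x,y,.26,a,v=.15)
go(.4535,-.0264,.26,a); st("over mat")
go(.4535,-.0264,.117,a,v=.12)
print(go(.4535,-.0264,.095,a,v=.02,contact_N=5)); st("on mat")
E
```

```text
down t 4.0 tcp [0.6083 0.2337 0.1392] F [ 1.2 -0.1  0.3] w 1.0 gf 0.0 q6 -0.9
grip t 5.1 tcp [0.6077 0.2335 0.1384] F [-0.3 -1.  -0.8] w 0.233 gf 30.0 q6 -0.9
lift t 5.9 tcp [0.6076 0.2336 0.1684] F [ 0.   0.3 -6.6] w 0.235 gf 30.0 q6 -0.9
over mat t 7.8 tcp [ 0.4543 -0.026   0.2602] F [ 0.5  0.8 -5.1] w 0.236 gf 30.0 q6 -1.4
True
on mat t 9.9 tcp [ 0.4532 -0.0265  0.0993] F [-1.6  0.2  4.2] w 0.238 gf 30.0 q6 -1.4
```

```bash
python3 - <<'E'
from h import *
ctrl.set_gripper(0.6); go(.4535,-.0264,.26,152.6,v=.15); st("released")
go(.52,-.275,.33,0); st()
f,w=wrist("w2"); report(w,f["img"],(.5445,-.275),"green","red")
E
```

```text
released t 11.9 tcp [ 0.4529 -0.0262  0.2591] F [-0.1 -0.3 -0.6] w 0.6 gf 0.0 q6 -1.4
 t 13.9 tcp [ 0.52   -0.2746  0.3298] F [-0.  -0.2  0.5] w 0.602 gf 0.0 q6 0.89
green deck 3924 (array([ 544.8, -274.7]), array([115.8, 115.8]), -0.5) medz 0.0461 long axis deg 179.5
green handle 1127 (array([ 546.2, -275. ]), array([53.8, 21.6]), 0.7) medz 0.1678 long axis deg 0.7
green handletop 1110 (array([ 546.1, -275. ]), array([53.6, 21.6]), 0.7) medz 0.1678 long axis deg 0.7
```

View pics/w2.png

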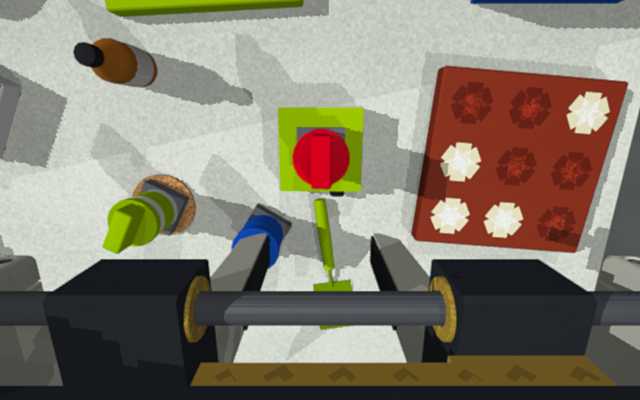

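The wrist view shows the red jar at (320,160) on the lime deck, and the lime jar standing upright on the mat at (150,215). Now I pick the red jar and take it to the red base.

```bash
python3 - <<'E'
from h import *
x,y,a=.5456,-.2750,.5
go(x,y,.22,a); go(x,y,.1385,a,v=.08)
ctrl.set_gripper(0.0); st("grip")
go(x,y,.17,a,v=.05); st("lift"); go(x,y,.29,a,v=.15)
X,Y,A=.6073,.2332,62.
go(.56,-.02,.29,31); go(X,Y,.29,A); st("over")
go(X,Y,.165,A,v=.1)
print(go(X,Y,.137,A,v=.015,contact_N=8)); st("down")
E
```

```text
grip t 16.3 tcp [ 0.5457 -0.2752  0.1385] F [-0.5 -0.8 -0.7] w 0.233 gf 30.0 q6 0.91
lift t 17.1 tcp [ 0.5454 -0.2749  0.1699] F [-0.  -1.4 -5.3] w 0.232 gf 30.0 q6 0.91
over t 20.0 tcp [0.6078 0.2313 0.2898] F [ 0.8 -0.  -5.1] w 0.239 gf 30.0 q6 0.68
True
down t 23.1 tcp [0.6074 0.2332 0.1385] F [ 0.7 -0.6  6.3] w 0.232 gf 30.0 q6 0.68
```

It is seated at the expected height with no side force. Next I release it and return the lime jar.

```bash
python3 - <<'E'
from h import *
ctrl.set_gripper(0.6); go(.6073,.2332,.26,62,v=.15)
f,w=wrist(); report(w,f["img"],(.6073,.2332),"red","red")
x,y,a=.4533,-.0264,152.6
go(x,y,.26,a); go(x,y,.13,a,v=.15); go(x,y,.0995,a,v=.06); ctrl.set_gripper(0.0); st("grip")
go(x,y,.13,a,v=.06); go(x,y,.27,a,v=.15); st("lift")
X,Y,A=.5446,-.2748,89.7
go(X,Y,.27,A); st("over"); go(X,Y,.165,A,v=.1)
print(go(X,Y,.137,A,v=.015,contact_N=8)); st("down")
E
```

```text
red deck 4798 (array([607.4, 232.9]), array([115.7, 116.1]), -28.1) medz 0.046 long axis deg 151.9
red handle 1731 (array([607.8, 232.9]), array([55.5, 21.7]), -28.1) medz 0.1677 long axis deg 61.9
red handletop 1658 (array([607.8, 232.9]), array([55.4, 21.4]), -28.5) medz 0.1678 long axis deg 61.5
grip t 29.0 tcp [ 0.4534 -0.0264  0.0996] F [-0.3  0.5  1.1] w 0.237 gf 30.0 q6 -1.4
lift t 30.8 tcp [ 0.4526 -0.0262  0.2689] F [-0.1  0.9 -6. ] w 0.235 gf 30.0 q6 -1.4
over t 31.8 tcp [ 0.5443 -0.2736  0.2693] F [ 0.3  0.7 -5.7] w 0.238 gf 30.0 q6 -0.65
True
down t 34.6 tcp [ 0.5445 -0.2748  0.1386] F [-0.1  0.1  5.3] w 0.237 gf 30.0 q6 -0.64
```

```bash
python3 - <<'E'
from h import *
ctrl.set_gripper(0.6); go(.5446,-.2748,.28,89.7,v=.15); go(.45,-.1,.35,89.7); st()
f=ctrl.grab_frame("scene"); cv2.imwrite("pics/end.png",f["img"]); w=cloud(f)
report(w,f["img"],(.6073,.2332),"red","red"); report(w,f["img"],(.5446,-.2748),"green","green")
E
```

```text
t 37.3 tcp [ 0.4504 -0.1007  0.3494] F [ 1.1  0.6 -0.2] w 0.599 gf 0.0 q6 -0.46
red deck 498 (array([609.8, 233.2]), array([116.5, 119.9]), -28.7) medz 0.0456 long axis deg 151.3
red handle 191 (array([610.1, 231.8]), array([54.7, 24. ]), -27.6) medz 0.1634 long axis deg 62.4
red handletop 119 (array([610.1, 232.2]), array([54.1, 23.6]), -27.2) medz 0.1668 long axis deg 62.8
green deck 930 (array([ 546.4, -274.6]), array([114.9, 118.8]), -0.6) medz 0.0456 long axis deg 179.4
green handle 323 (array([ 547.2, -274.2]), array([55.3, 23.7]), -1.4) medz 0.1659 long axis deg 88.6
green handletop 211 (array([ 547. , -274.2]), array([55.3, 23.2]), -1.6) medz 0.1672 long axis deg 88.4
```

View pics/end.png

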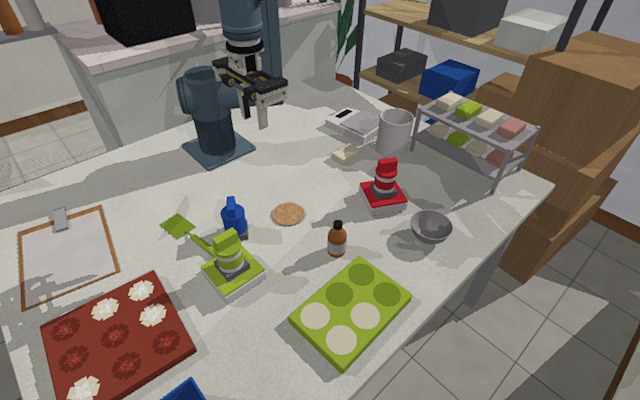

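The red jar is on the red base at (385,180) and the lime jar is on the lime base at (230,255). Both are upright and seated, and the other things have not moved.

```bash
python3 -c "
from station import ctrl
print(ctrl.finish_job())"
```

```text
the job is handed in; nothing more can be done
None
```

I swapped the jars and handed the job in: in the final camera check each one sat upright and fully down on the base of its own colour, the gripper was clear, and nothing else had moved (no verdict came back).

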